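Line up cast tiles against the marking-out fence

TASK

Pick up the straightedge by its red grip and use its long edge to push the four loose cast tiles together across the plywood marking-out board, until all four butt squarely against the aluminium fence and the whole row feels snug for a moment. Press gently, the cast edges crumble easily; do not touch the tiles with the gripper, do not shift the fence, and leave the marker, the can and the tape alone. Then lay the straightedge flat back in the middle part of the green mat and let go.

Things in the scene. Friction and masses are not known exactly. Their poses are not given: they have to be found in the camera images.
- straightedge: steel straightedge with a grip bar, 0.26 kg: flat plate 240 mm long (its x) by 50 mm wide (its y) by 4 mm thick; along its middle stands a red plastic grip bar 110 mm long (x), 14 mm wide (y), from 4 to 32 mm above the underside. Either long edge (25 mm from the middle line) may push. Origin: centre of its underside. It starts flat on the mat
- mat: green cutting mat fixed to the bench, 300 mm (its x) by 220 mm (its y), 3 mm thick. Origin: centre of its underside
- jig: plywood marking-out board fixed to the bench, 260 mm (its x) by 350 mm (its y), top face 18 mm above the bench, flat. Sliding all four tiles over it takes 2 to 5 N; once they meet the fence the push stiffens by roughly 10 N per mm, and a steady 9 to 10 N on the straightedge is snug and safe. Origin: centre of its underside; +x points away from the robot, to the side where the fence is
- fence: aluminium fence bar across the board, parallel to the board's y, 340 mm long (its y), 18 mm deep (x), 20 mm high above the board, with a black star knob 19 mm tall on top at each end (155 mm either side of the middle). Origin: middle of the lower edge of its working face, at the board's top; the working face looks to -x, towards the tiles. It is set to a measured size anywhere within 15 mm of its middle setting and held by its knobs; it gives way at about 30 N
- tile1: white cast plaster sample tile, 50 mm (its x) by 36 mm (its y) by 14 mm high, about 45 g, a round medallion on top. Origin: centre of its underside; x points roughly towards the fence. One of the four in a ragged row, some 47 mm apart, each a little askew. The cast edges are weak: they crumble when the row is pressed against the fence with more than 9 N in all.
- tile2: terracotta-red cast plaster sample tile, 50 mm (its x) by 36 mm (its y) by 14 mm high, about 45 g, a round medallion on top. Origin: centre of its underside; x points roughly towards the fence. One of the four in a ragged row, some 47 mm apart, each a little askew. The same size as the other tiles.
- tile3: grey cast plaster sample tile, 50 mm (its x) by 36 mm (its y) by 14 mm high, about 45 g, a round medallion on top. Origin: centre of its underside; x points roughly towards the fence. One of the four in a ragged row, some 47 mm apart, each a little askew. The same size as the other tiles.
- tile4: yellow cast plaster sample tile, 50 mm (its x) by 36 mm (its y) by 14 mm high, about 45 g, a round medallion on top. Origin: centre of its underside; x points roughly towards the fence. One of the four in a ragged row, some 47 mm apart, each a little askew. The same size as the other tiles.
- marker: white marker pen with a red cap, 136 mm long (its x), 16 mm thick, lying on the mat along its +y edge. Origin: middle of its underside
- can: pale metal drinks can with a red band, upright, diameter 66 mm, height 115 mm. Origin: centre of its underside
- tape: roll of yellow tape lying flat, diameter 64 mm, 19 mm high. Origin: centre of its underside
There are look-alikes about, which are no part of the job. There is more than one size of the tile4; the one meant has the size given above.

How it is judged (in metres and radians):
On the way:
1. all four tiles butt squarely against the fence (gaps under 1.7 mm) while the straightedge presses on the row so that the fence bears 2.5 N or more for 0.3 s (x of each of tile1, tile2, tile3, tile4 in the frame of fence above -0.0267 m and z of each of tile1, tile2, tile3, tile4 in the frame of fence below 0.004 m and angle between the x axis of each of tile1, tile2, tile3, tile4 and the x axis of fence, either way round below 0.045 rad and contact force between fence and anything else above 2.5 N and (contact force between straightedge and tile1 above 0.8 N or contact force between straightedge and tile2 above 0.8 N or contact force between straightedge and tile3 above 0.8 N or contact force between straightedge and tile4 above 0.8 N)), for 0.3 s.
At the end, for the whole second after the job is handed in: All four tiles lie flat on the board with their ends against the fence (gap at the middle under 1.7 mm, square to within 0.045 rad); the straightedge lies flat on the mat, its middle within 60 mm (along) and 80 mm (across) of the mat's centre, released and at rest (x of each of tile1, tile2, tile3, tile4 in the frame of fence above -0.0267 m and z of each of tile1, tile2, tile3, tile4 in the frame of fence below 0.004 m and angle between the x axis of each of tile1, tile2, tile3, tile4 and the x axis of fence, either way round below 0.045 rad and x of straightedge in the frame of mat between -0.06 and 0.06 m and y of straightedge in the frame of mat between -0.08 and 0.08 m and z of straightedge in the frame of mat below 0.006 m and angle between straightedge's own z axis and vertical below 0.04 rad and linear speed of each of straightedge, tile1, tile2, tile3, tile4 below 0.01 m/s); the robot touches nothing.
It fails at once if the row of tiles is pressed against the fence with more than 9 N, or the straightedge bears on one tile with more than 9 N (contact force between fence and anything else above 9 N or contact force between straightedge and tile1 above 9 N or contact force between straightedge and tile2 above 9 N or contact force between straightedge and tile3 above 9 N or contact force between straightedge and tile4 above 9 N).
It fails at once if the gripper or arm touches a tile (contact force between any of the fingers, the arm and tile1 above 0.3 N or contact force between any of the fingers, the arm and tile2 above 0.3 N or contact force between any of the fingers, the arm and tile3 above 0.3 N or contact force between any of the fingers, the arm and tile4 above 0.3 N).
It fails at once if a tile is tipped (angle between any of tile1, tile2, tile3, tile4's own z axis and vertical above 0.3 rad).
It fails at once if the fence is shifted by more than 2 mm (distance of fence from where it was at the start of the episode above 0.002 m).
It fails at once if the marker, the can or the tape is moved by more than 15 mm (distance of any of marker, can, tape from where it was at the start of the episode above 0.015 m).
It also fails if it takes over 61 s, if anything falls off the work surface, if the arm or the gripper's body presses on something with over 40 N, if the wrist force passes 120 N, or if a joint passes its speed limit or range.

ROBOT

A 6-joint arm with a two-finger parallel gripper is mounted at the origin on the work surface. World frame = base frame: x ahead of the robot, y to its left, z up, the work surface at z = 0. Lengths are in mm, angles in rad, forces in N, time in s.
With the tool pointing down it reaches from about 350 to 875 mm from the base axis. Payload 4.2 kg.
Tool frame: the origin (TCP) lies at the very end of the fingers, on their centre line; the grasp point (between the pads) lies arm.grip_depth behind it (arm.grip_depth is the distance from the TCP to the grasp point, in mm); z points along the fingers, y is the direction in which the jaws open and shut (so a half turn about z gives the same grasp; the last joint's range is limited). The gripper opens to 85 mm and grips with 20 to 120 N. Pads are 22 mm wide; open, the fingers measure 114 mm over their backs; the gripper's body (76 mm by 85 mm) begins 54 mm behind the grasp point. The pads swing forward as they close: fully open they stand 13 mm farther back than shut.
Start: joints at [1.372, 0.385, 0.008, 0, -1.194, -0.259], TCP at [276.201, 560.636, 231.312] pointing down, gripper open.
Joint ranges: [-3.14, 3.14], [-1.21, 2.06], [-1.07, 1.41], [-3.16, 2.05], [-2.99, -0.16], [-3.1, 3.1]. Speed limits (rad/s): [2.79, 2.79, 3.14, 3.14, 3.14, 3.14].

INTERFACE

Orientations are given as a unit quaternion [x, y, z, w].
In Python, from bench import arm, optics, workorder gives the robot as it stands. The module is installed in compiled form; this text tells all that it offers.
- The arm moves only by the tool play_rows, never from a script. Its arguments are lists of equal length, an entry for each row: "travel": the shift along the tool's x, y, z in m, a list of three; "rotation": the turn, a rotation vector about the tool's x, y, z in rad, a list of three; "grip": the opening, from 0 (shut) to 1 (fully open). In form: {"travel": [[x, y, z], ...], "rotation": [[rx, ry, rz], ...], "grip": [grip, ...]}. A call has 1 to 12 rows; each row shifts and turns the commanded pose from where the row before left it, along the tool's axes as they then stand; what a row does not reach is not made up. A row lasts 1/12 s, in which the tool goes at most 41.7 mm and 7.16 degrees, less where a joint would pass 70% of its speed; a pose out of reach is approached as far as the arm can. A call is refused whole if a number of a shift passes 0.0417 or a number of a turn 0.125, either way. A call with a gripper value outside its range is refused whole. The fingers move at their own pace and stop on an object; the grip force is fixed at half the most. Time passes only in rows, so rows that do not move let the fingers close. It gives the time, the measured TCP pose, the force and the opening at its end, in the units of the state.
- arm.read_state(): the state, without advancing time (a new reading comes with each control period).
- optics.get_image(name): name is "side" or "top" or "wrist"; returns a dict with "image" (480x640x3 uint8, blue, green, red), "depth" (480x640 float32, mm along the optical axis (not along the pixel's ray), 0 where there is no reading), "camera_matrix" (3x3 intrinsics, pixels), "R" (3x3) and "t" (3): a world point X has camera coordinates R X + t; the wrist camera has in their place "hand_eye" (4x4, takes a point from camera to tool coordinates, whose origin is the TCP and whose axes are the flange's). Camera axes: x right, y down, z forward; pixel columns grow to the right and rows downward; lengths in mm; the calibration is good to about 2 mm. A picture is of the moment at which its call begins: read the wrist's pose just before it.
- workorder.job_done(): hands the job in, once; it reports no verdict.
The state is a dict: "clock": time; "joints": joint angles; "joint_vel": joint speeds; "joint_efforts": joint torques, N m; "position": TCP position; "ee_rot": TCP orientation; "contact_force": force on the tool from outside, world axes, zero at the start; "wrist_torque": the same for the moment, N m; "gripper_width": finger opening in mm.
Only numpy, scipy, OpenCV 4.12 (cv2) and the standard library are available. Lean on these libraries where they do the work, as an engineer would, in place of code of your own. Each camera call takes 0.05 s, during which the arm holds its last target. There are 200 camera calls.

## Working session

There is one attempt and no reset: what is moved stays moved. The work goes in short steps, Python scripts to look and compute and a tool call to move; the robot and the scene stay as the last step left them, time stands still between calls to the robot, and variables do not carry over. Pictures are saved under pics/ and viewed, about 8 in all and at most 12, crops included, and the job is handed in when it is done.

Besides the shell and the picture viewer there is one more tool, called after "Call:" as a command line: name --argument value ..., lists and objects as JSON in quotes. play_rows: Moves the arm, as the interface text tells. Its arguments: {"type":"object","properties":{"travel":{"type":"array","items":{"type":"array","items":{"type":"number"}}},"rotation":{"type":"array","items":{"type":"array","items":{"type":"number"}}},"grip":{"type":"array","items":{"type":"number"}}},"required":["travel","rotation","grip"]}

```bash
mkdir -p pics; cat > h.py <<'E'
import numpy as np,cv2
from bench import arm,optics,workorder
from scipy.spatial.transform import Rotation as Ro
def snap(name,f):
    s=arm.read_state();d=optics.get_image(name)
    if 'hand_eye' in d:
        T=np.eye(4);T[:3,:3]=Ro.from_quat(s['ee_rot']).as_matrix();T[:3,3]=s['position']
        C=T@np.array(d['hand_eye']);d['R']=C[:3,:3].T;d['t']=-C[:3,:3].T@C[:3,3]
    cv2.imwrite(f'pics/{f}.png',d['image']);np.savez(f'{f}.npz',**{k:d[k] for k in('image','depth','camera_matrix','R','t')})
def load(f): return dict(np.load(f'{f}.npz'))
def xyz(d):
    """world point per pixel from depth"""
    K=d['camera_matrix'];v,u=np.mgrid[:480,:640];z=d['depth']
    c=np.stack([(u-K[0,2])/K[0,0]*z,(v-K[1,2])/K[1,1]*z,z],-1)
    return (c-d['t'].reshape(3))@d['R']
def plane(d,u,v,z):
    """pixel on world plane z"""
    K=d['camera_matrix'];r=d['R'].T@np.linalg.solve(K,[u,v,1]);o=-d['R'].T@d['t'].reshape(3)
    return o+r*(z-o[2])/r[2]
def pix(d,X):
    c=d['R']@np.array(X,float)+d['t'].reshape(3);p=d['camera_matrix']@c;return p[:2]/p[2]
E
python3 - <<'E'
from h import *
s=arm.read_state();print({k:np.round(v,3) for k,v in s.items()},arm.grip_depth)
for n in('top','side','wrist'):
    snap(n,n+'0');d=load(n+'0');print(n,d['camera_matrix'][0,0],-d['R'].T@d['t'])
E
```

```text
{'clock': np.float64(0.0), 'joints': array([ 1.372e+00,  3.860e-01,  7.000e-03, -1.000e-03, -1.194e+00,
       -2.590e-01]), 'joint_vel': array([ 0.001,  0.   ,  0.   , -0.002,  0.   ,  0.001]), 'joint_efforts': array([-0.0000e+00, -3.9229e+01,  1.8839e+01,  4.1860e+00, -5.0000e-03,
        0.0000e+00]), 'position': array([275.944, 560.116, 230.21 ]), 'ee_rot': array([ 0.974, -0.227, -0.   ,  0.001]), 'contact_force': array([ 0.368, -0.331,  0.049]), 'wrist_torque': array([ 0.015,  0.03 , -0.012]), 'gripper_width': np.float64(85.535)} 18.700000000000003
top 582.3385927861087 [ 400.70764875    8.80801597 1238.36281461]
side 459.5045323598972 [ 397.29846019 -472.58422585  682.82200231]
wrist 429.2128468760963 [344.46500355 525.55279082 372.84558966]
```

View pics/top0.png

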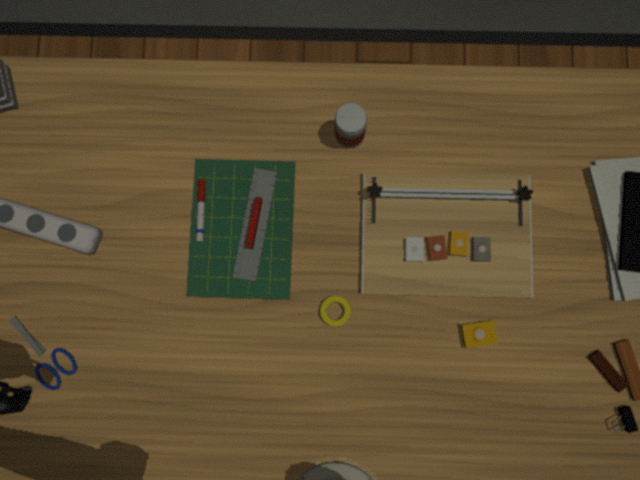

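The top view shows the mat (242,228) with straightedge at about (255,223) and its grip running (261,198)-(249,247). The marker is at (201,210), the can at (350,125), the tape at (335,311), the fence along row 193, and the tiles at (415,249), (437,248), (459,244), (481,249). The big yellow decoy sits at (479,334).

```bash
python3 - <<'E'
from h import *
d=load('top0');X=xyz(d)
def q(n,u,v,z):
    p=plane(d,u,v,z);print(n,np.round(p,1),np.round(X[v,u],1))
q('g1',261,198,35);q('g2',249,247,35);q('gc',255,223,35);q('fl',384,193,38);q('fr',516,197,38)
for n,u in zip((1,2,4,3),((415,249),(437,248),(459,244),(481,249))):q(n,*u,32)
q('b',380,280,18);q('b',510,280,18);q('can',350,115,115);q('tape',335,299,19);q('mat',220,270,3)
w=load('wrist0');print(pix(w,[436,147,35]))
# straightedge plate & grip by colour in the wrist view
im=cv2.imread('pics/wrist0.png');cv2.imwrite('pics/w0b.png',np.clip(im*1.6,0,255).astype('uint8'))
E
```

```text
g1 [634.2 170.3  35. ] [634.3 170.3  34.8]
g2 [529.9 190.9  35. ] [529.6 190.5  37.9]
gc [580.7 180.6  35. ] [580.6 180.5  35.6]
fl [650.6 -88.   38. ] [650.5 -87.9  38.7]
fr [ 648.8 -363.6   38. ] [ 648.8 -363.7   37.7]
1 [ 534.8 -154.4   32. ] [ 534.7 -154.3   33.1]
2 [ 538.  -200.1   32. ] [ 538.  -200.    32.3]
4 [ 547.6 -245.7   32. ] [ 547.  -244.8   36.5]
3 [ 538.3 -291.2   32. ] [ 538.1 -290.8   33.6]
b [469.4 -83.7  18. ] [469.4 -83.8  17.1]
b [ 476.4 -354.4   18. ] [ 476.5 -354.8   16.5]
can [792.  -11.6 115. ] [791.1 -11.6 117.3]
tape [427.4   9.3  19. ] [427.5   9.3  17. ]
mat [482.6 255.3   3. ] [482.8 256.   -0.6]
[ 833.68618063 -348.03933946]
```

View pics/w0b.png

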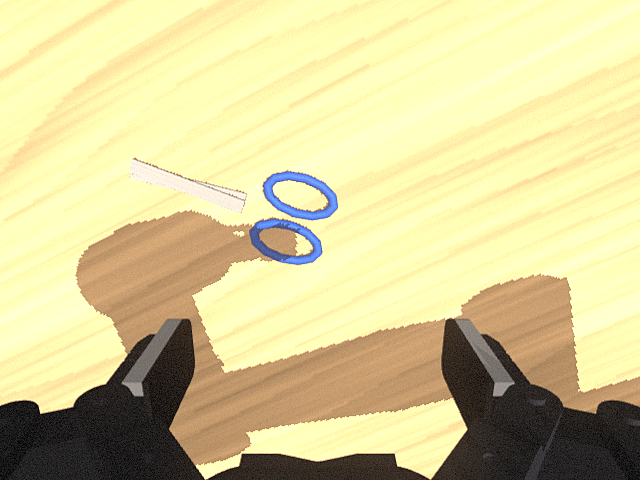

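Wrist image: only the scissors, near (300,200), and bare bench. Depth agrees with the plane hits. The grip lies along yaw -0.195 rad, centred near (582,180). I'll move above it.

Call:
play_rows --travel '[[0,0,0],[0,0,0],[0,0,0],[0.027,0.0285,0],[0.027,0.0285,0],[0.027,0.0285,0],[0.027,0.0285,0],[0.027,0.0285,0],[0.027,0.0285,0],[0.027,0.0285,0],[0.027,0.0285,0],[0.027,0.0285,0]]' --rotation '[[0,0,-0.088],[0,0,-0.088],[0,0,-0.087],[0,0,0],[0,0,0],[0,0,0],[0,0,0],[0,0,0],[0,0,0],[0,0,0],[0,0,0],[0,0,0]]' --grip '[1,1,1,1,1,1,1,1,1,1,1,1]'

```text
clock: 1.15
position: [465.4, 260.1, 231.3]
ee_rot: [0.995, -0.097, -0.0, 0.0]
contact_force: [1.0, 0.3, -0.6]
gripper_width: 85.5
```

Call:
play_rows --travel '[[0.027,0.0285,0],[0.027,0.0285,0],[0,0,0],[0,0,0],[0,0,0]]' --rotation '[[0,0,0],[0,0,0],[0,0,0],[0,0,0],[0,0,0]]' --grip '[1,1,1,1,1]'

```text
clock: 1.57
position: [506.8, 195.4, 231.0]
ee_rot: [0.995, -0.098, -0.0, 0.0]
contact_force: [0.0, 0.6, 0.4]
gripper_width: 85.3
```

```bash
cat >> h.py <<'E'
def se(f):
    """straightedge grip (red, ~35 high) min-area rect in world"""
    d=load(f);X=xyz(d);im=d['image'].astype(int)
    m=(im[...,2]>2*im[...,1])&(im[...,2]>60)&(X[...,2]>28)&(X[...,2]<45)
    n,l,st,_=cv2.connectedComponentsWithStats(m.astype('uint8'))
    k=1+np.argmax(st[1:,4]);P=X[l==k]
    print('grip',st[k],cv2.minAreaRect(P[:,:2].astype('float32')),'z',np.median(P[:,2]))
E
python3 - <<'E'
from h import *
s=arm.read_state();print(s['clock'],s['position'],s['joints'],Ro.from_quat(s['ee_rot']).as_matrix()[:,0],s['contact_force'])
snap('wrist','w1');se('w1');se('top0')
E
```

```text
1.5667 [506.75854897 195.38318729 231.00678916] [ 6.66464362e-01  2.46229713e-01 -1.93889214e-01 -3.33997826e-04
 -1.13124026e+00  7.08816951e-01] [ 9.80919921e-01 -1.94411298e-01 -5.95782221e-04] [0.04237609 0.58874862 0.36751652]
grip [ 297   25   25  152 2522] ((582.8668212890625, 184.9358673095703), (13.581514358520508, 108.91053009033203), 81.42889404296875) z 34.69068697204048
grip [246 197  15  51 327] ((583.2740478515625, 184.9012451171875), (14.584297180175781, 108.43804931640625), 81.28057861328125) z 34.48435146790974
```

View pics/w1.png

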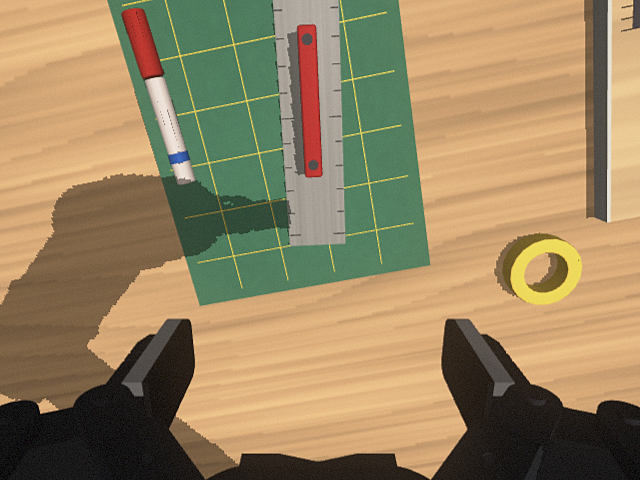

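The grip runs from (307,25) to (314,177) in the picture. Both cameras put its centre at (583,185), yaw -0.150, top z 34.7 (expected 35). I'll approach and descend.

Call:
play_rows --travel '[[0,0,0],[0.0385,0,0],[0.0385,-0.001,0],[0,0,0.04],[0,0,0.04],[0,0,0.04],[0,0,0.04],[0,0,0.03],[0,0,0.014],[0,0,0.01],[0,0,0.005],[0,0,0]]' --rotation '[[0,0,-0.046],[0,0,0],[0,0,0],[0,0,0],[0,0,0],[0,0,0],[0,0,0],[0,0,0],[0,0,0],[0,0,0],[0,0,0],[0,0,0]]' --grip '[1,1,1,1,1,1,1,1,1,1,1,1]'

```text
clock: 2.62
position: [582.9, 186.1, 11.8]
ee_rot: [0.997, -0.074, -0.0, 0.0]
contact_force: [-0.6, -0.7, 1.0]
gripper_width: 85.2
```

Call:
play_rows --travel '[[0,0,0],[0,0,0],[0,0,0],[0,0,0],[0,0,0],[0,0,0],[0,0,0],[0,0,0],[0,0,0],[0,0,0]]' --rotation '[[0,0,0],[0,0,0],[0,0,0],[0,0,0],[0,0,0],[0,0,0],[0,0,0],[0,0,0],[0,0,0],[0,0,0]]' --grip '[0.6,0.4,0.2,0.1,0,0,0,0,0,0]'

```text
clock: 3.45
position: [583.6, 185.4, 13.1]
ee_rot: [0.997, -0.074, 0.001, -0.0]
contact_force: [-1.5, 0.2, 4.9]
gripper_width: 12.5
```

Call:
play_rows --travel '[[0,0,-0.005],[0,0,-0.015],[0,0,-0.025],[0,0,-0.03],[0,0,-0.03],[0,0,-0.03],[0,0,-0.015],[0,0,0],[0,0,0],[0,0,0],[0,0,0],[0,0,0]]' --rotation '[[0,0,0],[0,0,0],[0,0,0],[0,0,0],[0,0,0],[0,0,0],[0,0,0.06],[0,0,0.1],[0,0,0.11],[0,0,0.11],[0,0,0.11],[0,0,0.11]]' --grip '[0,0,0,0,0,0,0,0,0,0,0,0]'

```text
clock: 4.45
position: [582.2, 184.7, 161.0]
ee_rot: [0.93, -0.369, -0.001, 0.001]
contact_force: [-0.5, 0.7, -2.2]
gripper_width: 12.6
```

Call:
play_rows --travel '[[0,0,0],[0,0,0],[0,0,0],[0,0,0],[0,0,0],[0,0,0],[0,0,0],[0,0,0],[0,0,0]]' --rotation '[[0,0,0.11],[0,0,0.11],[0,0,0.11],[0,0,0.11],[0,0,0.11],[0,0,0.11],[0,0,0.11],[0,0,0.051],[0,0,0]]' --grip '[0,0,0,0,0,0,0,0,0]'

```text
clock: 5.2
position: [582.3, 184.8, 161.0]
ee_rot: [-0.707, 0.707, 0.001, -0.001]
contact_force: [0.2, -0.3, -2.3]
gripper_width: 13.0
```

Call:
play_rows --travel '[[0.015,0.007,0],[0.03,0.013,0],[0.034,0.014,0],[0.034,0.014,0],[0.034,0.014,0],[0.034,0.014,0],[0.034,0.014,0],[0.034,0.014,0],[0.034,0.014,0],[0.03,0.013,0],[0.015,0.007,0],[0,0,0]]' --rotation '[[0,0,0],[0,0,0],[0,0,0],[0,0,0],[0,0,0],[0,0,0],[0,0,0],[0,0,0],[0,0,0],[0,0,0],[0,0,0],[0,0,0]]' --grip '[0,0,0,0,0,0,0,0,0,0,0,0]'

```text
clock: 6.2
position: [442.8, -145.3, 161.7]
ee_rot: [-0.706, 0.708, 0.001, -0.001]
contact_force: [-0.3, 0.7, -2.6]
gripper_width: 12.8
```

Call:
play_rows --travel '[[0,0,0],[0,0,0],[0,0,0],[0,0,0]]' --rotation '[[0,0,0],[0,0,0],[0,0,0],[0,0,0]]' --grip '[0,0,0,0]'

```text
clock: 6.53
position: [445.9, -142.2, 162.2]
ee_rot: [0.708, -0.706, -0.0, 0.0]
contact_force: [-0.2, -0.7, -2.1]
gripper_width: 12.4
```

```bash
python3 - <<'E'
from h import *
s=arm.read_state();print(s['clock'],s['position'],s['joints'],Ro.from_quat(s['ee_rot']).as_matrix(),s['contact_force'],s['gripper_width'])
snap('wrist','w2');snap('top','t2')
E
```

```text
6.5333 [ 445.92071436 -142.22213216  162.21009585] [ 3.96104455e-02  1.86242005e-01 -4.65357846e-01 -1.30636313e-04
 -9.19292853e-01 -3.68208352e-02] [[ 2.71038132e-03 -9.99996322e-01 -1.00410468e-04]
 [-9.99996322e-01 -2.71039136e-03  9.99806312e-05]
 [-1.00252415e-04  1.00139113e-04 -9.99999990e-01]] [-0.1907541  -0.68761103 -2.13820055] 12.434442639693597
```

View pics/w2.png

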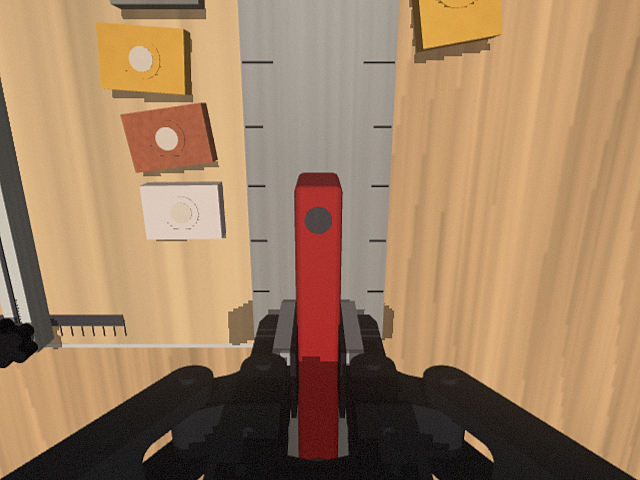

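Wrist view: the straightedge is held by the grip and pointing up the image. The tiles are white (182,211), terracotta (168,138), yellow (143,58) and grey at the top edge. The fence is at the left edge, about (15,250). Next I'll measure the plate's tilt in the hand, the fence line and the tile ends.

```bash
python3 - <<'E'
from h import *
d=load('w2');X=xyz(d);s=arm.read_state()
# plate plane
P=np.concatenate([X[20:280:4,255:290:3].reshape(-1,3),X[20:280:4,350:385:3].reshape(-1,3)])
P=P[(P[:,2]>100)&(P[:,2]<200)]
A=np.c_[P[:,:2]-np.array(s['position'][:2]),np.ones(len(P))];c,r,_,_=np.linalg.lstsq(A,P[:,2],rcond=None)
print('plate top plane dz/dx,dz/dy,z at tcp',c,'rms',np.sqrt(r/len(P)),P[:,2].min(),P[:,2].max())
# plate edges: mask by height
m=(X[...,2]>130)&(X[...,2]<190);E=[];F=[]
for v in range(20,280,6):
    u=np.where(m[v,200:440])[0]+200
    a,b=X[v,u[0]],X[v,u[-1]];E.append(a);F.append(b)
for n,e in(('front',np.array(E)),('rear',np.array(F))):
    p=np.polyfit(e[:,1],e[:,0],1);print(n,'dx/dy',p[0],'x at tcp y',np.polyval(p,s['position'][1]),'rms',np.std(e[:,0]-np.polyval(p,e[:,1])))
# fence & tiles from top cam (t2) : heights
for f in('top0','t2'):
    t=load(f);Y=xyz(t);im=t['image'].astype(int)
    M=(Y[...,2]>34)&(Y[...,2]<42)&(Y[...,0]>615)&(Y[...,0]<690)&(Y[...,1]<-95)&(Y[...,1]>-350)
    f_=[];
    for u in range(395,505,3):
        v=np.where(M[:,u])[0]
        if len(v):f_.append(Y[v.max(),u])
    f_=np.array(f_);p=np.polyfit(f_[:,1],f_[:,0],1);print(f,'fence near edge dx/dy',p[0],'x at -222',np.polyval(p,-222),len(f_),np.std(f_[:,0]-np.polyval(p,f_[:,1])))
    M=(Y[...,2]>27)&(Y[...,2]<37)&(Y[...,0]>470)&(Y[...,0]<600)&(Y[...,1]<-110)&(Y[...,1]>-330)
    n,l,st,_=cv2.connectedComponentsWithStats(M.astype('uint8'))
    for k in range(1,n):
        if st[k,4]>80:
            q=Y[l==k];print(cv2.minAreaRect(q[:,:2].astype('float32')),q[:,2].mean(),q[:,0].min())
cv2.imwrite('pics/t2c.png',cv2.resize(load('t2')['image'][160:310,345:545],None,fx=4,fy=4,interpolation=cv2.INTER_CUBIC))
E
```

```text
plate top plane dz/dx,dz/dy,z at tcp [-4.42422086e-04 -5.01993992e-04  1.55915150e+02] rms [0.66901744] 153.50474302227633 158.18329393597014
front dx/dy -0.002821787641170297 x at tcp y 469.7624959359551 rms 0.1503383987721262
rear dx/dy -0.0023465595107563975 x at tcp y 420.09779755989337 rms 0.13838825804105337
top0 fence near edge dx/dy -0.003400923293072998 x at -222 644.7789608718549 37 0.6686228259641367
((549.6490478515625, -245.8577117919922), (37.2429084777832, 50.269683837890625), 87.36914825439453) 32.47943450531686 524.4112689002596
((539.0405883789062, -199.98358154296875), (50.5517692565918, 37.213035583496094), 7.853713512420654) 32.1076915045634 512.6906678272705
((534.0870971679688, -153.27296447753906), (36.526268005371094, 49.64504623413086), 89.97266387939453) 32.262851523686486 509.2662544806439
((538.9039916992188, -292.25506591796875), (37.23881149291992, 50.5091438293457), 89.63670349121094) 32.45037691513614 513.66236094604
t2 fence near edge dx/dy -0.0024445750620677178 x at -222 644.9743353695814 37 0.8411946428603636
((558.6613159179688, -246.0394744873047), (36.66722106933594, 32.77178192138672), 87.55084228515625) 32.39172674850381 541.5772644397642
((548.0098876953125, -199.24942016601562), (32.181190490722656, 37.549041748046875), 6.151273727416992) 32.35363865862911 531.6451947894549
((544.6429443359375, -153.3478546142578), (36.109230041503906, 29.774934768676758), 89.9718017578125) 32.23846480322722 529.7633921201831
((538.5281982421875, -292.77496337890625), (50.76688003540039, 37.65070343017578), 0.9891190528869629) 32.52188593594553 513.3806047370138
```

View pics/t2c.png

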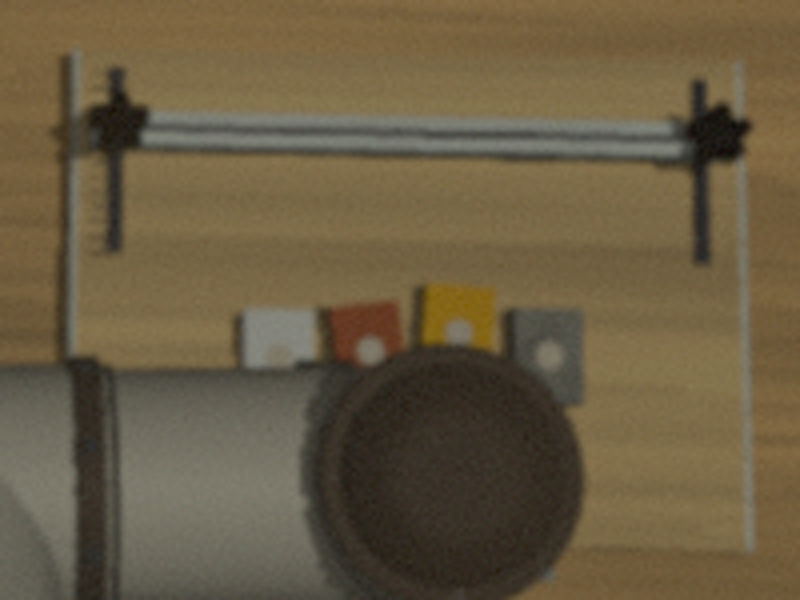

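The crop shows the fence with near edge from (150,148) to (685,160), all four tiles untouched, and the arm over their lower part. I want a better fence angle, so I'll shift to see the whole fence from the wrist.

Call:
play_rows --travel '[[0.014,-0.027,0],[0.014,-0.027,0],[0,0,0],[0,0,0],[0,0,0],[0,0,0]]' --rotation '[[0,0,0],[0,0,0],[0,0,0],[0,0,0],[0,0,0],[0,0,0]]' --grip '[0,0,0,0,0,0]'

```text
clock: 7.13
position: [498.7, -170.5, 162.1]
ee_rot: [0.708, -0.707, -0.001, 0.0]
contact_force: [-1.0, 0.3, -2.4]
gripper_width: 12.6
```

```bash
python3 - <<'E'
from h import *
s=arm.read_state();print(s['clock'],s['position'],Ro.from_quat(s['ee_rot']).as_matrix()[:2,0],s['contact_force'])
snap('wrist','w3')
for f in('w3','top0'):
    d=load(f);g=cv2.cvtColor(d['image'],cv2.COLOR_BGR2GRAY)
    # subpixel edge search: sample along x for each y on z=38 plane near expected x
    xs=np.arange(625,668,0.25);out=[]
    ys=np.arange(-330,-110,4.)
    prof=[]
    for y in ys:
        p=np.array([pix(d,[x,y,38]) for x in xs],'float32')
        if (p<2).any() or (p[:,0]>637).any() or (p[:,1]>477).any(): prof.append(None);continue
        prof.append(cv2.remap(g,p[None,:,0],p[None,:,1],cv2.INTER_LINEAR)[0].astype(float))
    ok=[i for i,q in enumerate(prof) if q is not None];print(f,len(ok),ys[ok[0]] if ok else None,ys[ok[-1]] if ok else None)
    if not ok: continue
    m=np.mean([prof[i] for i in ok],0);print(np.round(m[::8]))
E
```

```text
7.1333 [ 498.70985941 -170.46536877  162.05196059] [ 0.00144873 -0.99999891] [-0.97230235  0.34646262 -2.36727102]
w3 48 -302.0 -114.0
[187. 188. 190. 192. 196.  71.  74.  75.  74.  73. 205. 199. 199. 181.
  71. 126. 199. 199. 199. 192. 188. 186.]
top0 55 -330.0 -114.0
[101. 102. 102. 103. 104. 106. 106.  99.  81.  71.  87. 108. 115. 104.
  85.  82. 100. 114. 116. 112. 109. 108.]
```

View pics/w3.png

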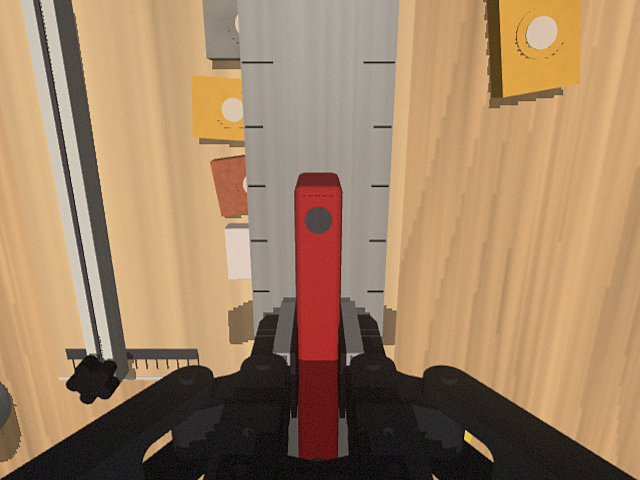

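Fence fully visible: the dark working face is bounded by the bright top, running from (48,0) to (105,350). I'll fit that edge.

```bash
python3 - <<'E'
from h import *
from scipy.ndimage import gaussian_filter1d as G
s=arm.read_state()
for f,lo,hi,z in(('w3',640,650,38),('w3',629,641,18),('top0',640,650,38)):
    d=load(f);g=cv2.cvtColor(d['image'],cv2.COLOR_BGR2GRAY)
    xs=np.arange(lo-4,hi+4,0.1);L=[]
    for y in np.arange(-330,-116,3.):
        p=np.array([pix(d,[x,y,z]) for x in xs],'float32')
        if (p<2).any() or (p>637).any(): continue
        q=cv2.remap(g,p[None,:,0],p[None,:,1],cv2.INTER_LINEAR)[0].astype(float)
        gr=np.gradient(G(q,5 if f!='top0' else 12));gr=-gr if z==18 else gr
        L.append((y,xs[40:-40][np.argmax(gr[40:-40])]))
    L=np.array(L);p=np.polyfit(L[:,0],L[:,1],1);r=L[:,1]-np.polyval(p,L[:,0]);k=abs(r)<2*r.std()+.1;p=np.polyfit(L[k,0],L[k,1],1)
    print(f,z,'dx/dy',p[0],'x(-222)',np.polyval(p,-222),len(L),r.std())
d=load('w3');X=xyz(d);m=(X[...,2]>130)&(X[...,2]<190);E=[]
for v in range(20,280,4):
    u=np.where(m[v,200:440])[0]+200;E.append(X[v,u[0]])
E=np.array(E);print('plate front',np.polyfit(E[:,1],E[:,0],1),np.median(E[:,2]))
E
```

```text
w3 38 dx/dy -0.0032342004314504388 x(-222) 643.9936617058263 62 0.045043681423487386
w3 18 dx/dy 0.013281377723805221 x(-222) 633.1973944344553 64 2.821802718895709
top0 38 dx/dy -0.0030773326764308214 x(-222) 645.4546695211843 72 0.21887963889706644
plate front [-1.97732398e-03  5.22121404e+02] 156.08318610826228
```

The plate is parallel to the fence within about 0.001 rad, and the fence face is at x≈644. Expected contact is at TCP x≈569, and plate underside is about 10 mm below the TCP. I'll move behind the tiles and lower.

Call:
play_rows --travel '[[0.026,0.0105,0],[0.026,0.0105,0],[0,0,0.02],[0,0,0.025],[0,0,0.025],[0,0,0.025],[0,0,0.02],[0,0,0.01],[0,0,0.006],[0,0,0],[0,0,0],[0,0,0]]' --rotation '[[0,0,0],[0,0,0.001],[0,0,0],[0,0,0],[0,0,0],[0,0,0],[0,0,0],[0,0,0],[0,0,0],[0,0,0],[0,0,0],[0,0,0]]' --grip '[0,0,0,0,0,0,0,0,0,0,0,0]'

```text
clock: 8.18
position: [479.7, -223.1, 32.7]
ee_rot: [0.707, -0.707, 0.001, -0.001]
contact_force: [-0.3, -0.6, -1.8]
gripper_width: 12.8
```

```bash
cat >> h.py <<'E'
def avg(n):
    """average state over n camera periods (arm holds)"""
    S=[]
    for i in range(n):
        S.append(arm.read_state());optics.get_image('wrist')
    f=np.array([s['contact_force'] for s in S]);p=np.array([s['position'] for s in S])
    x=np.mean([Ro.from_quat(s['ee_rot']).as_matrix()[:2,0] for s in S],0);t=np.mean([s['wrist_torque'] for s in S],0)
    print(S[-1]['clock'],'pos',p.mean(0).round(2),'F',f.mean(0).round(2),'sd',f.std(0).round(2),'tx/ty',round(x[0]/x[1],4),'tq',t.round(3),S[-1]['gripper_width'])
E
python3 - <<'E'
from h import *
avg(8);snap('side','s4')
cv2.imwrite('pics/s4b.png',load('s4')['image'])
E
```

```text
8.5333 pos [ 479.24 -223.05   32.26] F [-0.5   0.2  -2.44] sd [0.45 0.51 0.55] tx/ty -0.0002 tq [-0.011  0.026 -0.006] 12.853192636594935
```

View pics/s4b.png

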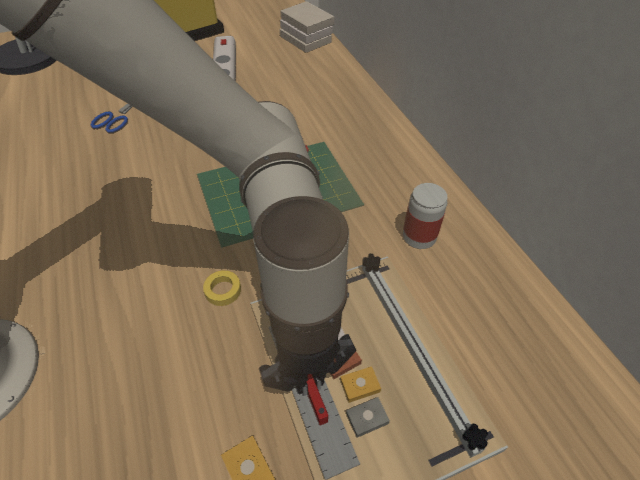

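The side view shows the straightedge behind the tiles, over the board, clear of grey (367,415) and yellow (361,383). My 0.001 trim went the wrong way, so I'll correct yaw by -0.003, go down 1.5 mm, and push slowly.

Call:
play_rows --travel '[[0,0,0.0015],[0,-0.001,0],[0,-0.002,0],[0,-0.002,0],[0,-0.002,0],[0,-0.002,0],[0,-0.002,0],[0,-0.002,0],[0,-0.002,0],[0,-0.002,0],[0,-0.002,0],[0,-0.002,0]]' --rotation '[[0,0,-0.003],[0,0,0],[0,0,0],[0,0,0],[0,0,0],[0,0,0],[0,0,0],[0,0,0],[0,0,0],[0,0,0],[0,0,0],[0,0,0]]' --grip '[0,0,0,0,0,0,0,0,0,0,0,0]'

```text
clock: 9.63
position: [499.7, -222.9, 29.7]
ee_rot: [0.708, -0.706, -0.0, 0.0]
contact_force: [-1.6, -0.7, -2.1]
gripper_width: 13.0
```

Call:
play_rows --travel '[[0,-0.002,0],[0,-0.002,0],[0,-0.002,0],[0,-0.002,0],[0,-0.002,0],[0,-0.002,0],[0,-0.002,0],[0,-0.002,0],[0,-0.002,0],[0,-0.002,0],[0,-0.002,0],[0,-0.002,0]]' --rotation '[[0,0,0],[0,0,0],[0,0,0],[0,0,0],[0,0,0],[0,0,0],[0,0,0],[0,0,0],[0,0,0],[0,0,0],[0,0,0],[0,0,0]]' --grip '[0,0,0,0,0,0,0,0,0,0,0,0]'

```text
clock: 10.63
position: [523.8, -222.8, 29.8]
ee_rot: [0.708, -0.706, -0.0, 0.0]
contact_force: [-0.8, 0.0, -2.5]
gripper_width: 12.7
```

```bash
python3 - <<'E'
from h import *
avg(6);snap('wrist','w5')
E
```

```text
10.8833 pos [ 524.16 -222.86   29.93] F [-0.21  0.02 -2.38] sd [0.46 0.22 0.31] tx/ty -0.0032 tq [-0.008  0.071  0.019] 12.540502419252103
```

View pics/w5.png

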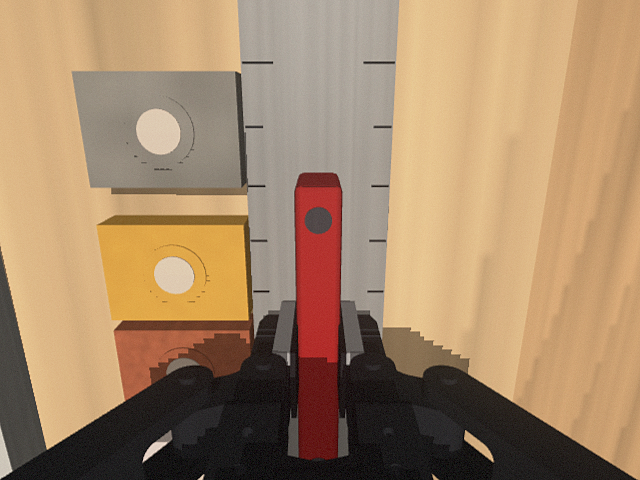

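The plate edge now bears on the grey (160,130), yellow (175,275) and terracotta tiles, all squared. I'll continue to about x 562.

Call:
play_rows --travel '[[0,-0.002,0],[0,-0.002,0],[0,-0.002,0],[0,-0.002,0],[0,-0.002,0],[0,-0.002,0],[0,-0.002,0],[0,-0.002,0],[0,-0.002,0],[0,-0.002,0],[0,-0.002,0],[0,-0.002,0]]' --rotation '[[0,0,0],[0,0,0],[0,0,0],[0,0,0],[0,0,0],[0,0,0],[0,0,0],[0,0,0],[0,0,0],[0,0,0],[0,0,0],[0,0,0]]' --grip '[0,0,0,0,0,0,0,0,0,0,0,0]'

```text
clock: 11.98
position: [547.9, -222.7, 29.8]
ee_rot: [0.708, -0.706, 0.0, -0.0]
contact_force: [-1.2, -0.2, -2.9]
gripper_width: 12.5
```

Call:
play_rows --travel '[[0,-0.002,0],[0,-0.002,0],[0,-0.002,0],[0,-0.002,0],[0,-0.002,0],[0,-0.001,0],[0,-0.001,0],[0,0,0]]' --rotation '[[0,0,0],[0,0,0],[0,0,0],[0,0,0],[0,0,0],[0,0,0],[0,0,0],[0,0,0]]' --grip '[0,0,0,0,0,0,0,0]'

```text
clock: 12.65
position: [559.9, -222.7, 29.8]
ee_rot: [0.708, -0.706, 0.0, -0.0]
contact_force: [-0.7, 0.1, -2.2]
gripper_width: 12.8
```

```bash
python3 - <<'E'
from h import *
avg(6);snap('wrist','w6')
d=load('w6');X=xyz(d);g=cv2.cvtColor(d['image'],cv2.COLOR_BGR2GRAY)
# gap: along tile centre rows; height profile + front ends
for y in(-293,-247):
    xs=np.arange(555,660,3.);P=[pix(d,[x,y,32]) for x in xs]
    print(y,[(x,round(float(X[int(v),int(u)][2]))) for x,(u,v) in zip(xs,P) if 0<=u<640 and 0<=v<480])
E
```

```text
12.9 pos [ 559.88 -222.73   29.9 ] F [-0.22  0.23 -2.64] sd [0.39 0.31 0.42] tx/ty -0.003 tq [-0.001  0.11  -0.001] 12.482574315933444
-293 [(np.float64(555.0), 24), (np.float64(558.0), 24), (np.float64(561.0), 24), (np.float64(564.0), 24), (np.float64(567.0), 23), (np.float64(570.0), 23), (np.float64(573.0), 23), (np.float64(576.0), 23), (np.float64(579.0), 25), (np.float64(582.0), 24), (np.float64(585.0), 32), (np.float64(588.0), 32), (np.float64(591.0), 32), (np.float64(594.0), 32), (np.float64(597.0), 33), (np.float64(600.0), 33), (np.float64(603.0), 33), (np.float64(606.0), 33), (np.float64(609.0), 34), (np.float64(612.0), 32), (np.float64(615.0), 32), (np.float64(618.0), 33), (np.float64(621.0), 32), (np.float64(624.0), 32), (np.float64(627.0), 31), (np.float64(630.0), 32), (np.float64(633.0), 32), (np.float64(636.0), 18), (np.float64(639.0), 24), (np.float64(642.0), 28), (np.float64(645.0), 33), (np.float64(648.0), 38), (np.float64(651.0), 37), (np.float64(654.0), 38), (np.float64(657.0), 40)]
-247 [(np.float64(555.0), 52), (np.float64(558.0), 52), (np.float64(561.0), 52), (np.float64(564.0), 51), (np.float64(567.0), 25), (np.float64(570.0), 23), (np.float64(573.0), 24), (np.float64(576.0), 24), (np.float64(579.0), 24), (np.float64(582.0), 24), (np.float64(585.0), 31), (np.float64(588.0), 31), (np.float64(591.0), 31), (np.float64(594.0), 33), (np.float64(597.0), 33), (np.float64(600.0), 33), (np.float64(603.0), 33), (np.float64(606.0), 33), (np.float64(609.0), 33), (np.float64(612.0), 32), (np.float64(615.0), 32), (np.float64(618.0), 32), (np.float64(621.0), 33), (np.float64(624.0), 31), (np.float64(627.0), 32), (np.float64(630.0), 32), (np.float64(633.0), 32), (np.float64(636.0), 18), (np.float64(639.0), 24), (np.float64(642.0), 29), (np.float64(645.0), 35), (np.float64(648.0), 38), (np.float64(651.0), 39), (np.float64(654.0), 38), (np.float64(657.0), 38)]
```

The tile fronts are about 10 mm from the fence, as predicted. I'll creep on.

Call:
play_rows --travel '[[0,-0.001,0],[0,-0.001,0],[0,-0.001,0],[0,-0.001,0],[0,-0.001,0],[0,-0.001,0],[0,-0.001,0],[0,-0.0005,0],[0,-0.0003,0]]' --rotation '[[0,0,0],[0,0,0],[0,0,0],[0,0,0],[0,0,0],[0,0,0],[0,0,0],[0,0,0],[0,0,0]]' --grip '[0,0,0,0,0,0,0,0,0]'

```text
clock: 13.75
position: [567.5, -222.7, 29.8]
ee_rot: [0.708, -0.706, 0.0, 0.0]
contact_force: [-1.9, -0.9, -1.6]
gripper_width: 12.8
```

Call:
play_rows --travel '[[0,-0.0003,0],[0,-0.0002,0]]' --rotation '[[0,0,0],[0,0,0]]' --grip '[0,0]'

```text
clock: 13.92
position: [567.9, -222.7, 29.8]
ee_rot: [0.708, -0.706, -0.0, 0.0]
contact_force: [-1.4, 0.2, -1.8]
gripper_width: 12.7
```

Call:
play_rows --travel '[[0,-0.0002,0],[0,-0.0002,0]]' --rotation '[[0,0,0],[0,0,0]]' --grip '[0,0]'

```text
clock: 14.08
position: [568.3, -222.7, 29.8]
ee_rot: [0.708, -0.706, 0.0, -0.0]
contact_force: [-1.0, -0.1, -2.3]
gripper_width: 12.8
```

```bash
python3 - <<'E'
from h import *
avg(5)
E
```

```text
14.2833 pos [ 568.4  -222.68   29.78] F [-0.87  0.13 -2.19] sd [0.63 0.21 0.36] tx/ty -0.003 tq [ 0.009  0.336 -0.004] 12.65056282743689
```

Call:
play_rows --travel '[[0,-0.0002,0],[0,-0.0002,0],[0,-0.0002,0]]' --rotation '[[0,0,0],[0,0,0],[0,0,0]]' --grip '[0,0,0]'

```text
clock: 14.58
position: [568.9, -222.7, 29.8]
ee_rot: [0.708, -0.706, 0.0, -0.0]
contact_force: [-1.1, -0.2, -2.1]
gripper_width: 13.1
```

```bash
python3 - <<'E'
from h import *
avg(3)
E
```

```text
14.6833 pos [ 568.99 -222.68   29.77] F [-0.79 -0.23 -2.26] sd [0.22 0.08 0.21] tx/ty -0.003 tq [-0.002  0.32  -0.006] 12.928063858019895
```

Call:
play_rows --travel '[[0,-0.0002,0],[0,-0.0002,0]]' --rotation '[[0,0,0],[0,0,0]]' --grip '[0,0]'

```text
clock: 14.9
position: [569.3, -222.7, 29.8]
ee_rot: [0.708, -0.706, 0.0, -0.0]
contact_force: [-1.4, 0.5, -1.8]
gripper_width: 12.6
```

```bash
python3 - <<'E'
from h import *
avg(3)
E
```

```text
15.0 pos [ 569.38 -222.68   29.79] F [-1.    0.41 -2.8 ] sd [0.3  0.3  0.77] tx/ty -0.003 tq [-0.009  0.237 -0.014] 12.697949933372593
```

Call:
play_rows --travel '[[0,-0.0002,0],[0,-0.0002,0]]' --rotation '[[0,0,0],[0,0,0]]' --grip '[0,0]'

```text
clock: 15.22
position: [569.7, -222.7, 29.8]
ee_rot: [0.708, -0.706, -0.0, 0.0]
contact_force: [-0.5, 0.3, -3.1]
gripper_width: 12.4
```

```bash
python3 - <<'E'
from h import *
avg(3);snap('wrist','w7')
d=load('w7');g=cv2.cvtColor(d['image'],cv2.COLOR_BGR2GRAY)
a,b=pix(d,[625,-222,32]),pix(d,[655,-222,32]);print(a,b)
cv2.imwrite('pics/w7c.png',cv2.resize(d['image'][0:400,0:240],None,fx=1.5,fy=1.5,interpolation=cv2.INTER_CUBIC))
E
```

```text
15.3167 pos [ 569.76 -222.68   29.79] F [-0.84  0.23 -2.94] sd [0.29 0.16 0.1 ] tx/ty -0.003 tq [-0.025  0.238  0.004] 12.759908708565579
[164.4561631 330.0504059] [ 82.63673412 329.8458423 ]
```

View pics/w7c.png

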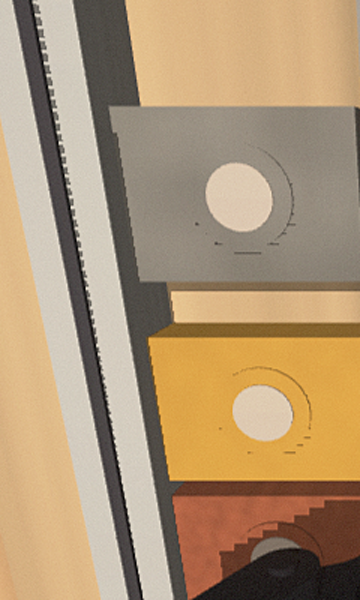

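The tile fronts (grey at (115,110)-(138,280), yellow at (150,340)) are nearly on the fence face. Continuing in 0.2 mm steps.

Call:
play_rows --travel '[[0,-0.0002,0],[0,-0.0002,0]]' --rotation '[[0,0,0],[0,0,0]]' --grip '[0,0]'

```text
clock: 15.58
position: [570.0, -222.7, 29.8]
ee_rot: [0.708, -0.706, -0.0, 0.0]
contact_force: [-1.7, -0.5, -1.4]
gripper_width: 12.7
```

```bash
python3 - <<'E'
from h import *
avg(3)
E
```

```text
15.6833 pos [ 570.01 -222.68   29.83] F [-1.46 -0.03 -2.55] sd [0.35 0.51 0.86] tx/ty -0.0029 tq [ 0.     0.388 -0.019] 12.841092322591079
```

Call:
play_rows --travel '[[0,-0.0002,0],[0,-0.0002,0]]' --rotation '[[0,0,0],[0,0,0]]' --grip '[0,0]'

```text
clock: 15.9
position: [570.1, -222.6, 29.8]
ee_rot: [0.708, -0.706, -0.0, 0.0]
contact_force: [-2.3, -0.1, -1.8]
gripper_width: 12.5
```

```bash
python3 - <<'E'
from h import *
avg(3)
E
```

```text
16.0 pos [ 570.06 -222.65   29.84] F [-2.58 -0.32 -1.31] sd [0.2  0.17 0.42] tx/ty -0.0028 tq [ 0.063  0.727 -0.042] 12.562401909245104
```

Contact: x is stalling at 570.05 and the force is rising. Small steps from here.

Call:
play_rows --travel '[[0,-0.0002,0]]' --rotation '[[0,0,0]]' --grip '[0]'

```text
clock: 16.13
position: [570.0, -222.7, 29.8]
ee_rot: [0.708, -0.706, -0.001, 0.0]
contact_force: [-3.3, 0.6, -0.5]
gripper_width: 12.9
```

```bash
python3 - <<'E'
from h import *
avg(4)
E
```

```text
16.2833 pos [ 570.06 -222.67   29.76] F [-3.21  0.28 -0.43] sd [0.49 0.33 0.05] tx/ty -0.0028 tq [ 0.045  1.078 -0.012] 13.006423092349497
```

Call:
play_rows --travel '[[0,-0.0002,0]]' --rotation '[[0,0,0]]' --grip '[0]'

```text
clock: 16.42
position: [570.1, -222.6, 29.7]
ee_rot: [0.708, -0.706, -0.001, 0.001]
contact_force: [-5.1, -0.2, 0.8]
gripper_width: 12.4
```

```bash
python3 - <<'E'
from h import *
avg(4)
E
```

```text
16.5667 pos [ 570.08 -222.66   29.69] F [-5.08  0.    0.58] sd [0.48 0.38 0.23] tx/ty -0.0028 tq [ 0.062  1.472 -0.024] 12.720978340092682
```

Call:
play_rows --travel '[[0,-0.0001,0],[0,0,0],[0,0,0]]' --rotation '[[0,0,0],[0,0,0],[0,0,0]]' --grip '[0,0,0]'

```text
clock: 16.87
position: [570.1, -222.7, 29.7]
ee_rot: [0.708, -0.706, -0.001, 0.001]
contact_force: [-5.4, 0.9, 0.8]
gripper_width: 12.9
```

```bash
python3 - <<'E'
from h import *
avg(4);snap('wrist','w8')
E
```

```text
17.0167 pos [ 570.1  -222.67   29.71] F [-5.62  0.25  0.42] sd [0.26 0.51 0.3 ] tx/ty -0.0029 tq [ 0.058  1.548 -0.027] 12.721072374386015
```

Call:
play_rows --travel '[[0,-0.0001,0],[0,0,0],[0,0,0],[0,0,0],[0,0,0],[0,0,0],[0,0,0],[0,0,0]]' --rotation '[[0,0,0],[0,0,0],[0,0,0],[0,0,0],[0,0,0],[0,0,0],[0,0,0],[0,0,0]]' --grip '[0,0,0,0,0,0,0,0]'

```text
clock: 17.78
position: [570.1, -222.7, 29.7]
ee_rot: [0.708, -0.706, -0.001, 0.001]
contact_force: [-6.0, 0.8, 1.3]
gripper_width: 12.6
```

```bash
python3 - <<'E'
from h import *
avg(4)
E
```

```text
17.9333 pos [ 570.08 -222.67   29.7 ] F [-5.82  0.53  1.01] sd [0.24 0.53 0.63] tx/ty -0.0028 tq [ 0.078  1.603 -0.039] 12.845904599408248
```

Call:
play_rows --travel '[[0,-0.0001,0],[0,-0.0001,0],[0,0,0],[0,0,0],[0,0,0],[0,0,0]]' --rotation '[[0,0,0],[0,0,0],[0,0,0],[0,0,0],[0,0,0],[0,0,0]]' --grip '[0,0,0,0,0,0]'

```text
clock: 18.48
position: [570.1, -222.7, 29.6]
ee_rot: [0.708, -0.706, -0.001, 0.001]
contact_force: [-5.7, 0.5, 0.7]
gripper_width: 12.6
```

```bash
python3 - <<'E'
from h import *
avg(6)
E
```

```text
18.7333 pos [ 570.09 -222.67   29.65] F [-5.73  0.51  1.02] sd [0.3  0.64 0.45] tx/ty -0.0028 tq [ 0.063  1.672 -0.021] 12.433649098332163
```

Call:
play_rows --travel '[[0,-0.0002,0],[0,0,0],[0,0,0],[0,0,0]]' --rotation '[[0,0,0],[0,0,0],[0,0,0],[0,0,0]]' --grip '[0,0,0,0]'

```text
clock: 19.12
position: [570.1, -222.7, 29.6]
ee_rot: [0.708, -0.706, -0.001, 0.001]
contact_force: [-6.8, -1.0, 1.4]
gripper_width: 12.5
```

```bash
python3 - <<'E'
from h import *
avg(6)
E
```

```text
19.3667 pos [ 570.1  -222.67   29.63] F [-6.24 -0.04  0.94] sd [0.5  0.46 0.57] tx/ty -0.0027 tq [ 0.032  1.744 -0.01 ] 12.690015875410351
```

Call:
play_rows --travel '[[0,-0.0002,0],[0,0,0],[0,0,0],[0,0,0],[0,0,0]]' --rotation '[[0,0,0],[0,0,0],[0,0,0],[0,0,0],[0,0,0]]' --grip '[0,0,0,0,0]'

```text
clock: 19.83
position: [570.1, -222.7, 29.6]
ee_rot: [0.708, -0.706, -0.001, 0.001]
contact_force: [-6.6, -0.1, 1.6]
gripper_width: 12.6
```

```bash
python3 - <<'E'
from h import *
avg(6);snap('wrist','w9')
for f in('w7','w9'):
    d=load(f);X=xyz(d);s=arm.read_state()
    P=np.concatenate([X[20:280:4,258:288:3].reshape(-1,3),X[20:280:4,352:380:3].reshape(-1,3)]);P=P[(P[:,2]>15)&(P[:,2]<30)]
    A=np.c_[P[:,:2]-np.array(s['position'][:2]),np.ones(len(P))];print(f,'plate plane',np.linalg.lstsq(A,P[:,2],rcond=None)[0],len(P))
E
```

```text
20.0833 pos [ 570.11 -222.67   29.61] F [-6.41  0.06  1.44] sd [0.41 0.42 0.35] tx/ty -0.0027 tq [0.064 1.821 0.009] 12.98528579394922
w7 plate plane [-1.21767994e-03 -9.71156871e-04  2.34304087e+01] 1297
w9 plate plane [-1.60371309e-03 -1.82572941e-03  2.31865266e+01] 1293
```

Call:
play_rows --travel '[[0,-0.0002,0],[0,-0.0001,0],[0,0,0],[0,0,0],[0,0,0]]' --rotation '[[0,0,0],[0,0,0],[0,0,0],[0,0,0],[0,0,0]]' --grip '[0,0,0,0,0]'

```text
clock: 20.6
position: [570.1, -222.7, 29.6]
ee_rot: [0.708, -0.706, -0.002, 0.001]
contact_force: [-6.7, 0.7, 2.0]
gripper_width: 12.8
```

```bash
python3 - <<'E'
from h import *
avg(6)
E
```

```text
20.85 pos [ 570.12 -222.68   29.59] F [-6.78  0.42  2.17] sd [0.43 0.65 0.34] tx/ty -0.0026 tq [0.054 2.    0.01 ] 12.671347224690946
```

Call:
play_rows --travel '[[0,-0.0002,0],[0,-0.0001,0],[0,0,0],[0,0,0],[0,0,0]]' --rotation '[[0,0,0],[0,0,0],[0,0,0],[0,0,0],[0,0,0]]' --grip '[0,0,0,0,0]'

```text
clock: 21.32
position: [570.1, -222.7, 29.6]
ee_rot: [0.708, -0.706, -0.002, 0.001]
contact_force: [-7.2, -0.1, 1.8]
gripper_width: 12.9
```

```bash
python3 - <<'E'
from h import *
avg(10)
E
```

```text
21.7667 pos [ 570.13 -222.67   29.56] F [-7.68 -0.01  1.93] sd [0.41 0.41 0.44] tx/ty -0.0026 tq [0.045 2.137 0.013] 12.821579406401295
```

Snug: net about 7 N for roughly a second, with x stalled. Backing off straight, then lifting and looking.

Call:
play_rows --travel '[[0,0.0005,0],[0,0.0005,0],[0,0.0005,0],[0,0.0005,0],[0,0.001,0],[0,0.002,0],[0,0.004,0],[0,0.008,0],[0,0.012,0],[0,0.01,0],[0,0.005,0],[0,0,0]]' --rotation '[[0,0,0],[0,0,0],[0,0,0],[0,0,0],[0,0,0],[0,0,0],[0,0,0],[0,0,0],[0,0,0],[0,0,0],[0,0,0],[0,0,0]]' --grip '[0,0,0,0,0,0,0,0,0,0,0,0]'

```text
clock: 22.82
position: [527.0, -222.8, 30.1]
ee_rot: [0.708, -0.706, -0.0, 0.0]
contact_force: [0.5, -0.6, -2.8]
gripper_width: 12.3
```

Call:
play_rows --travel '[[0,0,-0.01],[0,0,-0.02],[0,0,-0.03],[0,0,-0.03],[0,0.01,-0.03],[0,0.02,-0.02],[-0.02,0.02,0],[-0.03,0,0],[-0.02,0,0],[0,0,0],[0,0,0],[0,0,0]]' --rotation '[[0,0,0],[0,0,0],[0,0,0],[0,0,0],[0,0,0],[0,0,0],[0,0,0],[0,0,0],[0,0,0],[0,0,0],[0,0,0],[0,0,0]]' --grip '[0,0,0,0,0,0,0,0,0,0,0,0]'

```text
clock: 23.82
position: [478.8, -153.0, 170.6]
ee_rot: [0.708, -0.706, 0.001, -0.0]
contact_force: [0.1, 0.3, -2.4]
gripper_width: 12.7
```

```bash
cat >> h.py <<'E'
def tiles(f):
    Y=xyz(load(f))
    M=(Y[...,2]>27)&(Y[...,2]<36)&(Y[...,0]>560)&(Y[...,0]<642)&(Y[...,1]<-110)&(Y[...,1]>-330)
    n,l,st,_=cv2.connectedComponentsWithStats(cv2.erode(M.astype('uint8'),np.ones((3,3))))
    for k in range(1,n):
        if st[k,4]>60:
            q=Y[l==k];c=q[:,:2];ys=np.linspace(c[:,1].min()+4,c[:,1].max()-4,8)
            r=[c[abs(c[:,1]-y)<2.5,0].min() for y in ys];print(f,cv2.minAreaRect(c.astype('float32')),'rear edge x',np.mean(r).round(2),'slope',np.polyfit(ys,r,1)[0].round(3))
E
python3 - <<'E'
from h import *
avg(3);snap('wrist','w10');snap('top','t10')
tiles('w10');tiles('t10')
E
```

```text
23.9167 pos [ 478.64 -153.27  170.3 ] F [ 0.18 -0.21 -2.65] sd [0.33 0.34 0.56] tx/ty -0.003 tq [-0.012  0.009 -0.025] 12.551905439061112
w10 ((617.5387573242188, -282.5628356933594), (48.542572021484375, 15.444233894348145), 0.3335660994052887) rear edge x 593.35 slope 0.018
w10 ((617.5851440429688, -244.49607849121094), (48.7389030456543, 34.20067596435547), 0.13877157866954803) rear edge x 593.49 slope 0.001
w10 ((617.4177856445312, -204.23919677734375), (49.043087005615234, 34.38397979736328), 0.06842908263206482) rear edge x 593.56 slope 0.003
w10 ((617.4420166015625, -154.26756286621094), (48.43912887573242, 35.613304138183594), 0.19577117264270782) rear edge x 593.45 slope 0.003
t10 ((624.191650390625, -153.20098876953125), (28.387100219726562, 32.03505325317383), 3.490745782852173) rear edge x 616.08 slope 0.221
t10 ((620.2367553710938, -192.57296752929688), (20.37867546081543, 46.482723236083984), 64.16366577148438) rear edge x 613.45 slope -2.424
t10 ((614.8311767578125, -240.3798065185547), (34.19108581542969, 23.30836296081543), 0.0026130115147680044) rear edge x 600.34 slope -0.281
```

View pics/w10.png

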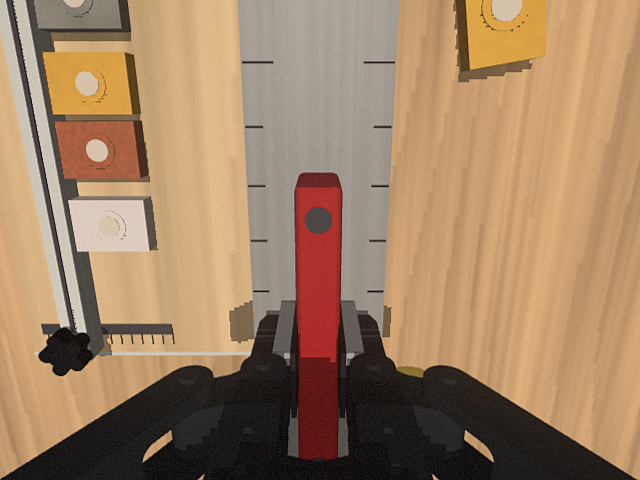

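All four tiles sit on the fence: rear edges 593.35–593.56 with slopes about 0. Next I'll locate the mat centre for placing.

```bash
python3 - <<'E'
from h import *
d=load('top0');Y=xyz(d);im=d['image'].astype(int)
m=(im[...,1]>im[...,2]*1.4)&(im[...,1]>im[...,0]*1.05)
n,l,st,_=cv2.connectedComponentsWithStats(m.astype('uint8'));k=1+np.argmax(st[1:,4])
P=np.array([plane(d,u,v,3)[:2] for v,u in np.argwhere(l==k)],'float32');print(cv2.minAreaRect(P))
E
```

```text
((574.3877563476562, 214.36721801757812), (216.3494873046875, 295.9658508300781), 89.70124053955078)
```

Mat centre is (574,214), measured at 216×296 against the given 220×300. The original spot (583,185) is within tolerance and clear of the marker, so I'll return there.

Call:
play_rows --travel '[[-0.015,-0.005,0],[-0.03,-0.0095,0],[-0.034,-0.0105,0],[-0.034,-0.0105,0],[-0.034,-0.0105,0],[-0.034,-0.0105,0],[-0.034,-0.0105,0],[-0.034,-0.0105,0],[-0.034,-0.0105,0],[-0.034,-0.0105,0],[-0.021,-0.007,0],[0,0,0]]' --rotation '[[0,0,0],[0,0,0],[0,0,0],[0,0,0],[0,0,0],[0,0,0],[0,0,0],[0,0,0],[0,0,0],[0,0,0],[0,0,0],[0,0,-0.11]]' --grip '[0,0,0,0,0,0,0,0,0,0,0,0]'

```text
clock: 25.07
position: [584.5, 189.4, 169.0]
ee_rot: [0.748, -0.664, 0.0, -0.001]
contact_force: [1.0, -0.9, -2.1]
gripper_width: 13.4
```

Call:
play_rows --travel '[[0,0,0],[0,0,0],[0,0,0],[0,0,0],[0,0,0],[0,0,0],[0,0,0],[0,0,0],[0,0,0],[0,0,0],[0,0,0],[0,0,0]]' --rotation '[[0,0,-0.11],[0,0,-0.11],[0,0,-0.11],[0,0,-0.11],[0,0,-0.11],[0,0,-0.11],[0,0,-0.11],[0,0,-0.11],[0,0,-0.11],[0,0,-0.11],[0,0,-0.11],[0,0,-0.098]]' --grip '[0,0,0,0,0,0,0,0,0,0,0,0]'

```text
clock: 26.07
position: [582.8, 184.9, 169.3]
ee_rot: [0.997, -0.073, -0.0, 0.0]
contact_force: [-1.2, 0.6, -1.7]
gripper_width: 12.6
```

Call:
play_rows --travel '[[0,0,0],[0,0,0.02],[0,0,0.03],[0,0,0.03],[0,0,0.03],[0,0,0.02],[0,0,0.01],[0,0,0.006],[0,0,0.003],[0,0,0],[0,0,0]]' --rotation '[[0,0,0],[0,0,0],[0,0,0],[0,0,0],[0,0,0],[0,0,0],[0,0,0],[0,0,0],[0,0,0],[0,0,0],[0,0,0]]' --grip '[0,0,0,0,0,0,0,0,0,0,0]'

```text
clock: 26.98
position: [583.6, 185.8, 22.2]
ee_rot: [0.997, -0.075, 0.001, -0.001]
contact_force: [0.3, -0.4, -2.8]
gripper_width: 12.5
```

Call:
play_rows --travel '[[0,0,0.003],[0,0,0.002],[0,0,0.001],[0,0,0.001],[0,0,0],[0,0,0]]' --rotation '[[0,0,0],[0,0,0],[0,0,0],[0,0,0],[0,0,0],[0,0,0]]' --grip '[0,0,0,0,0,0]'

```text
clock: 27.48
position: [582.6, 185.4, 13.8]
ee_rot: [0.997, -0.075, 0.0, 0.0]
contact_force: [-0.2, -1.6, -3.2]
gripper_width: 12.9
```

Call:
play_rows --travel '[[0,0,0.0005],[0,0,0.0005],[0,0,0]]' --rotation '[[0,0,0],[0,0,0],[0,0,0]]' --grip '[0,0,0]'

```text
clock: 27.73
position: [582.7, 185.4, 13.1]
ee_rot: [0.997, -0.075, 0.0, -0.0]
contact_force: [-1.0, -0.1, -0.7]
gripper_width: 12.5
```

Call:
play_rows --travel '[[0,0,0.0003],[0,0,0],[0,0,0],[0,0,0],[0,0,0],[0,0,0],[0,0,0]]' --rotation '[[0,0,0],[0,0,0],[0,0,0],[0,0,0],[0,0,0],[0,0,0],[0,0,0]]' --grip '[0,0,0.2,0.4,0.6,0.6,0.6]'

```text
clock: 28.32
position: [582.7, 185.4, 12.5]
ee_rot: [0.997, -0.075, 0.0, -0.0]
contact_force: [-0.1, -0.7, 0.1]
gripper_width: 51.2
```

Call:
play_rows --travel '[[0,0,0],[0,0,-0.005],[0,0,-0.01],[0,0,-0.02],[0,0,-0.03],[0,0,-0.03],[0,0,-0.03],[0,0,-0.03],[-0.03,0,-0.03],[-0.03,0,-0.02],[-0.03,0,0],[0,0,0]]' --rotation '[[0,0,0],[0,0,0],[0,0,0],[0,0,0],[0,0,0],[0,0,0],[0,0,0],[0,0,0],[0,0,0],[0,0,0],[0,0,0],[0,0,0]]' --grip '[0.6,0.6,0.6,0.6,0.6,0.6,0.6,0.6,0.6,0.6,0.6,0.6]'

```text
clock: 29.32
position: [490.6, 198.8, 220.1]
ee_rot: [0.997, -0.074, 0.001, -0.002]
contact_force: [-0.8, -0.7, -1.1]
gripper_width: 51.3
```

```bash
python3 - <<'E'
from h import *
avg(3);snap('wrist','w11');snap('top','t11');se('w11');tiles('t11')
d=load('w11');X=xyz(d);im=d['image'].astype(int)
m=(X[...,2]>4.5)&(X[...,2]<11)&(im.max(-1)-im.min(-1)<25)&(im.min(-1)>90)
n,l,st,_=cv2.connectedComponentsWithStats(m.astype('uint8'));k=1+np.argmax(st[1:,4]);P=X[l==k]
print('plate z plane',np.linalg.lstsq(np.c_[P[:,:2]-P[:,:2].mean(0),np.ones(len(P))],P[:,2],rcond=None)[0])
t=load('t11');cv2.imwrite('pics/t11c.png',cv2.resize(t['image'][90:350,170:570],None,fx=2,fy=2,interpolation=cv2.INTER_CUBIC))
E
```

```text
29.4167 pos [492.18 198.86 219.35] F [ 0.46 -0.03 -0.37] sd [0.9  0.56 0.6 ] tx/ty -6.7108 tq [-0.001 -0.024  0.004] 51.05270906589148
grip [ 309    2   20  162 2855] ((582.1875, 184.1918487548828), (13.57146167755127, 108.68111419677734), 81.37303161621094) z 34.774507712959526
t11 ((618.1113891601562, -152.98666381835938), (41.49314880371094, 32.680301666259766), 0.906112015247345) rear edge x 601.03 slope -0.445
t11 ((618.5396728515625, -295.3365173339844), (43.646427154541016, 25.945926666259766), 1.8745349645614624) rear edge x 598.01 slope -0.094
t11 ((611.3882446289062, -239.91270446777344), (31.64544677734375, 21.394943237304688), 7.07460355758667) rear edge x 597.68 slope 0.016
plate z plane [-1.30280916e-04 -2.01130698e-03  6.85846507e+00]
```

View pics/t11c.png

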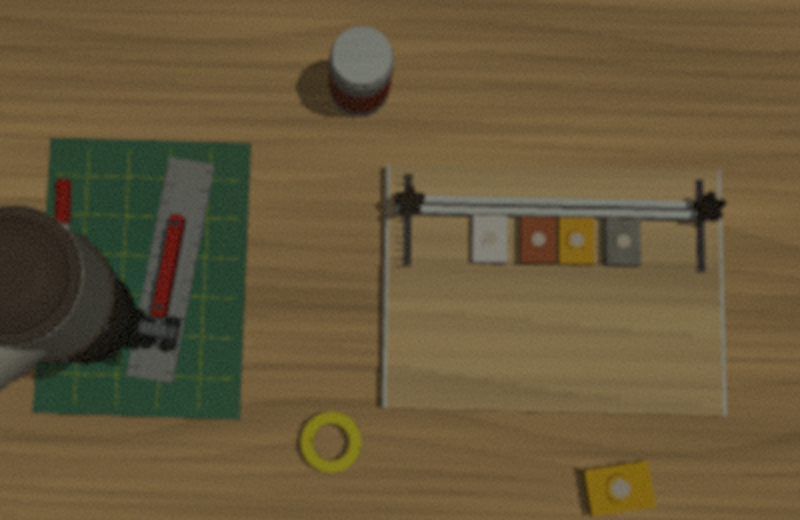

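The straightedge lies flat on the mat at (160,270) in the crop, with the four tiles against the fence at (490,240) to (622,240). The can, tape and marker are undisturbed. Handing in.

```bash
python3 -c "
from bench import workorder
print(workorder.job_done())"
```

```text
the job is handed in; nothing more can be done
None
```

The job is handed in. The straightedge pushed all four tiles square against the fence, then went back flat on the mat and was released.

- **Press:** I pressed in small steps until the arm stopped moving forward (x ≈ 570.1 mm). The steady push on the straightedge was about 7 N net, and I held it for about 1 s. The fence load itself can't be measured. After allowing for friction I estimate 4–7 N, inside the 2.5–9 N band.
- **Below the quoted push:** I stayed under the 9–10 N suggested as snug. I measured only about 1 N to slide the tiles, less than the quoted 2–5 N. About 4 N of vertical load also built up during the press, perhaps from the plate touching the board.
- **Tiles:** From the wrist camera after backing off, the rear edges lined up within 0.2 mm, and the three tiles fully in view were square to within 0.003 rad. The grey tile was cut off by the picture and read 0.018 rad, still under the limit. The last measurement from the top camera was too coarse to use, but its picture shows the row against the fence.
- **Straightedge:** It lies at about (582, 184) mm, within 8 mm and 30 mm of the mat's centre, tilted about 0.002 rad, with the gripper open and clear.
- **Other objects:** In the last picture the marker, the can, the tape and the fence look unmoved; I did not measure them again.

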